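Clamp the cleaver blank for filing

TASK

Pick the big cleaver blank out of the stock crate and stand it upright on its straight spine, cutting edge up, on the bed between the open vice jaws, with the middle of the blade at the middle of the jaws and its faces along them (the tang may stick out at either end). Let go of it, then push the sliding jaw from behind until the blade is held snugly between both jaws. Leave the other stock in the crate and the things on the bench where they lie.

Things in the scene. Friction and masses are not known exactly. Their poses are not given: they have to be found in the camera images.
- blank: Dark steel cleaver blank, 10 mm thick, 0.6 kg. Origin: middle of the straight spine edge. z: spine to cutting edge, y: towards the tang, x: thickness (faces at +-5 mm). 60 mm high for y -50 to 57 mm, curving down to the tip at y -85 mm; tang z 18-42 mm, y 57-99 mm. Starts spine down, leaning 35 deg with its -x face on the block's top edge, cutting edge up and towards the crate's -x side
- block: Loose plain steel block 50 (x) x 30 (y) x 45 (z) mm, 0.5 kg, on the crate floor; the blank leans on it at the middle of the blade. Beside it, behind the leaning blade, there is finger room on both sides except where the stub stands. Origin: centre of its underside
- stub: Short upright steel round bar, 34 mm diameter, 62 mm tall, loose in the crate beside the block, behind one end of the leaning blank (either end). Origin: centre of its underside.
- washer: Loose steel washer lying flat in the crate beside the block on the side where the stub is not, 38 mm outside diameter, 10 mm thick. Origin: centre of its underside.
- small_blank: Small dark steel knife blank lying flat in the crate in front of the big one, 130 mm long along its y, 28 mm wide (x 0 to 28 mm), 9 mm thick. Not the target. Origin: on its underside, at its spine.
- bolt: Loose steel bolt lying in the crate along its y, 70 mm long, head 26 mm across. Origin: below the head's end.
- flat_bar: Loose steel bar lying in the crate at the wall nearest the robot, 24 x 200 x 12 mm. Origin: centre of its underside.
- nut: Loose steel disc nut blank in the crate near its +y end, 32 mm across, 14 mm thick. Origin: centre of its underside.
- angle: Loose L-shaped steel angle offcut in the crate near its -y end, 26 x 22 x 26 mm. Origin: on its underside.
- crate: Fixed open plywood crate, outside 250 (x) x 330 (y) x 55 (z) mm, walls and floor 10 mm thick, left or right of the bench's middle. Origin: centre of its underside, on the bench.
- vice_bed (a point): Point on the vice's flat bed, 35 mm above the bench, at the foot of the fixed jaw's face, midway along the jaws. x points into the fixed jaw, y along the jaws, z up. Jaws: 110 mm wide, tops 28.5 mm above the bed; the fixed one 40 mm thick. The bed is 75 mm wide and runs to x = -150 mm; nothing rises above it behind the sliding jaw. The vice is fixed
- jaw_back (a point): Middle of the sliding jaw's flat back face (axes as vice_bed), 14.5 mm above the bed; push it here along +x to close the vice. The sliding jaw is 36 mm thick from this face to its gripping face.
- jaw (a joint): Gap between the two jaws' gripping faces in m: 0 when shut, up to 0.065. The sliding jaw moves freely by hand against about 4 N of friction plus light damping (15 N per m/s), and stays where it is left.
- screwdriver: Loose screwdriver lying on the bench between crate and vice, 200 mm long along its x, about 30 mm thick. Origin on its underside.
- oil: Loose aluminium can standing on the bench, 54 mm diameter, 110 mm tall. Origin: centre of its underside.
- hammer: Loose hammer lying on the far side of the bench, 260 mm long along its x. Origin on its underside.
Mind the look-alikes: they are no part of the job. Leave any pink or white look-alike of the blank alone.

How it is judged:
On the way, in this order (a step that is already met when the one before it is completed fails the run):
1. the blank is lifted clear of the crate (height (world z) of blank above 0.085 m and contact force between blank and the fingers above 1 N), for 0.1 s.
2. the blank stands released and upright on its spine between the still open jaws (angle between blank's own z axis and vertical below 0.1 rad and z of blank in the frame of vice_bed between -0.004 and 0.004 m and y of blank in the frame of vice_bed between -0.025 and 0.025 m and x of blank in the frame of vice_bed between -0.06 and 0 m and angle between the x axis of blank and the x axis of vice_bed, either way round below 0.3 rad and contact force between blank and the fingers below 0.2 N and value of joint jaw above 0.016 m and linear speed of blank below 0.02 m/s), for 0.3 s.
At the end, for the whole second after the job is handed in: Blank on its spine on the vice bed (4 mm), edge up, upright within 0.1 rad, along the jaws within 0.06 rad, blade middle within 25 mm of jaw middle, jaw gap under 12.5 mm on the 10 mm blade, at rest, untouched by the robot (angle between blank's own z axis and vertical below 0.1 rad and z of blank in the frame of vice_bed between -0.004 and 0.004 m and y of blank in the frame of vice_bed between -0.025 and 0.025 m and x of blank in the frame of vice_bed between -0.0125 and 0 m and angle between the x axis of blank and the x axis of vice_bed, either way round below 0.06 rad and value of joint jaw below 0.0125 m and linear speed of blank below 0.01 m/s and contact force between blank and the arm below 0.2 N and contact force between blank and the fingers below 0.2 N).
It fails at once if other stock in the crate is moved by more than 40 mm (distance of any of block, stub, washer, small_blank, bolt, flat_bar, nut, angle from where it was at the start of the episode above 0.04 m).
It fails at once if a thing on the bench is moved by more than 30 mm (distance of any of screwdriver, oil, hammer from where it was at the start of the episode above 0.03 m).
It also fails if it takes over 53 s, if anything falls off the work surface, if the arm or the gripper's body presses on something with over 40 N, if the wrist force passes 120 N, or if a joint passes its speed limit or range.

ROBOT

A 6-joint arm with a two-finger parallel gripper is mounted at the origin on the work surface. World frame = base frame: x ahead of the robot, y to its left, z up, the work surface at z = 0. Lengths are in m, angles in rad, forces in N, time in s.
With the tool pointing down it reaches from about 0.35 to 0.975 m from the base axis. Payload 4.9 kg.
Tool frame: the origin (TCP) lies at the very end of the fingers, on their centre line; the grasp point (between the pads) lies 19 mm behind it; z points along the fingers, y is the line along which they close (so a half turn about z gives the same grasp; the last joint's range is limited). The gripper opens to 85 mm and grips with 20 to 120 N. Pads are 22 mm wide; open, the fingers measure 114 mm over their backs; the gripper's body (76 mm by 85 mm) begins 54 mm behind the grasp point. The pads swing forward as they close: fully open they stand 13 mm farther back than shut.
Start: joints at [-1.468, 0.053, 1.613, -0, 1.476, -0.119], TCP at [0.137, -0.61, 0.192] pointing down, gripper open.
Joint ranges: [-3.01, 3.01], [-1.01, 2.22], [0.06, 2.58], [-1.02, 4.17], [0.09, 2.62], [-3.14, 3.14]. Speed limits (rad/s): [2.57, 2.57, 3.14, 3.14, 3.14, 3.14].

INTERFACE

Orientations are given as a unit quaternion [w, x, y, z].
In Python, from plant import manip gives the robot as it stands.
- The arm moves only by the tool play_rows, never from a script. Its argument "series" is a list that holds one entry, the list of rows, each a list of 7 numbers: the shift along the world's x, y, z in m, then the turn, a rotation vector about the world's x, y, z in degrees, then the opening, from 0 (shut) to 1 (fully open). In form: [[[dx, dy, dz, rx, ry, rz, grip], ...]]. A call has 1 to 10 rows; each row shifts and turns the commanded pose from where the row before left it; what a row does not reach is not made up. A row lasts 1/10 s, in which the tool goes at most 50 mm and 8.59 degrees, less where a joint would pass 70% of its speed; a pose out of reach is approached as far as the arm can. A call with a gripper value outside its range is refused whole. The fingers move at their own pace and stop on an object; the grip force is fixed at half the most. Time passes only in rows, so rows that do not move let the fingers close. It gives the time, the measured TCP pose, the force, the opening and the grip force at its end, in the units of the state.
- manip.state(): the state, without advancing time (a new reading comes with each control period).
- manip.grab_frame(name): name is "scene" or "top" or "wrist"; returns a dict with "frame" (384x512x3 uint8, blue, green, red), "mtx" (3x3 intrinsics, pixels), "R" (3x3) and "t" (3): a world point X has camera coordinates R X + t. Camera axes: x right, y down, z forward; pixel columns grow to the right and rows downward; lengths in m; the calibration is good to about 2 mm. The wrist camera is an equidistant fisheye: a pixel r from the principal point sees the ray r / f radians off the axis. A picture is of the moment at which its call begins. There is no depth.
- manip.job_done(): hands the job in; it is judged then, once.
The state is a dict: "time": time; "joint_pos": joint angles; "joint_vel": joint speeds; "joint_efforts": joint torques, N m; "tool_pos": TCP position; "tool_rot": TCP orientation; "contact_force": force on the tool from outside, world axes, zero at the start; "ft_torque": the same for the moment, N m; "gripper_width": opening from 0.0 (shut) to 1.0 (fully open); "grasp_force": force on a finger pad.
Only numpy, scipy, OpenCV 4.12 (cv2) and the standard library are available. Lean on these libraries where they do the work, as an engineer would, in place of code of your own. Each camera call takes 0.05 s, during which the arm holds its last target. There are 200 camera calls.

## Working session

There is one attempt and no reset: what is moved stays moved. The work goes in short steps, Python scripts to look and compute and a tool call to move; the robot and the scene stay as the last step left them, time stands still between calls to the robot, and variables do not carry over. Pictures are saved under pics/ and viewed, at most 10 in all, crops included, and the job is handed in when it is done.

Besides the shell and the picture viewer there is one more tool, called after "Call:" by a JSON object that holds its "method" and its "body". play_rows: Moves the arm, as the interface text tells. Its arguments: {"type":"object","properties":{"series":{"type":"array"}},"required":["series"]}

```bash
ls; mkdir -p pics
python3 - <<'E'
from plant import manip
import cv2,pickle,numpy as np
d={}
for n in("scene","top","wrist"):
    f=manip.grab_frame(n); d[n]=f
    print(n,np.round(f["mtx"],1).tolist(),np.round(f["R"],3).tolist(),np.round(f["t"],3).tolist())
pickle.dump(d,open("f0.pkl","wb"))
cv2.imwrite("pics/top0.png",cv2.resize(d["top"]["frame"],(800,600),interpolation=cv2.INTER_CUBIC))
cv2.imwrite("pics/scene0.png",cv2.resize(d["scene"]["frame"],(800,600),interpolation=cv2.INTER_CUBIC))
s=manip.state();print(s)
E
```

```text
pics
scene [[485.1, 0.0, 250.0], [0.0, 485.1, 193.7], [0.0, 0.0, 1.0]] [[-0.589, 0.808, -0.003], [0.509, 0.368, -0.778], [-0.628, -0.46, -0.628]] [0.297, -0.207, 1.691]
top [[350.2, 0.0, 250.2], [0.0, 350.2, 191.9], [0.0, 0.0, 1.0]] [[-0.009, -1.0, -0.012], [-0.998, 0.01, -0.064], [0.064, 0.011, -0.998]] [0.007, 0.484, 1.149]
wrist [[297.3, 0.0, 254.1], [0.0, 297.3, 188.7], [0.0, 0.0, 1.0]] [[0.22, -0.976, -0.001], [-0.924, -0.208, 0.321], [-0.313, -0.069, -0.947]] [-0.623, -0.041, 0.38]
{'time': 0.15, 'joint_pos': array([-1.46798437e+00,  5.32022873e-02,  1.61395257e+00,  2.86083235e-06,
        1.47599871e+00, -1.19013576e-01]), 'joint_vel': array([ 0.00120775, -0.00240589, -0.00568398, -0.0020532 ,  0.0001423 ,
       -0.00288329]), 'joint_efforts': array([-2.24739233e-04, -3.94242954e+01, -3.70722592e+01, -1.63597874e-04,
        4.72150030e-03, -3.93383289e-06]), 'tool_pos': array([ 0.13744439, -0.60915073,  0.19076285]), 'tool_rot': array([-7.80416492e-04,  9.93855194e-01,  1.10685335e-01,  7.74607863e-06]), 'contact_force': array([-0.16143273, -0.75630673,  0.00887726]), 'ft_torque': array([ 2.89730793e-02, -1.65858724e-05,  3.09270689e-02]), 'grasp_force': 0.0, 'gripper_width': 1.0043624256888746}
```

View pics/top0.png

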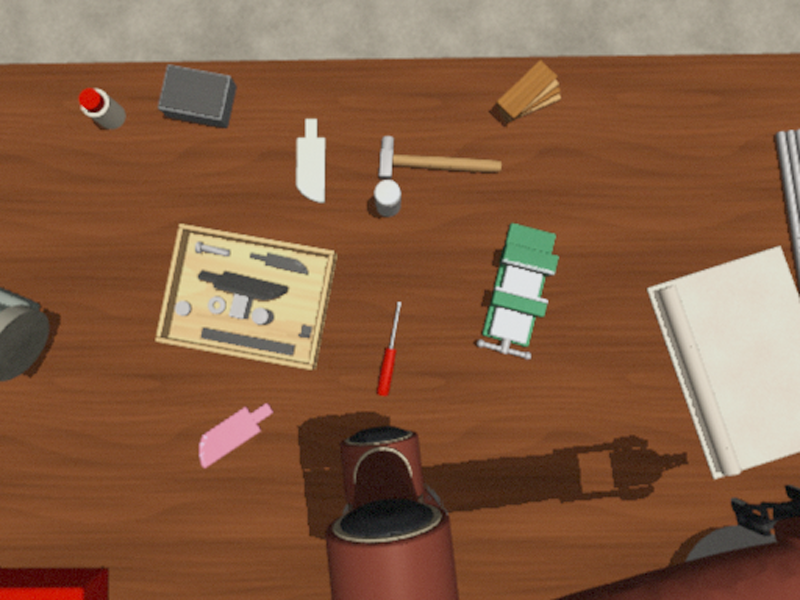

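View pics/scene0.png

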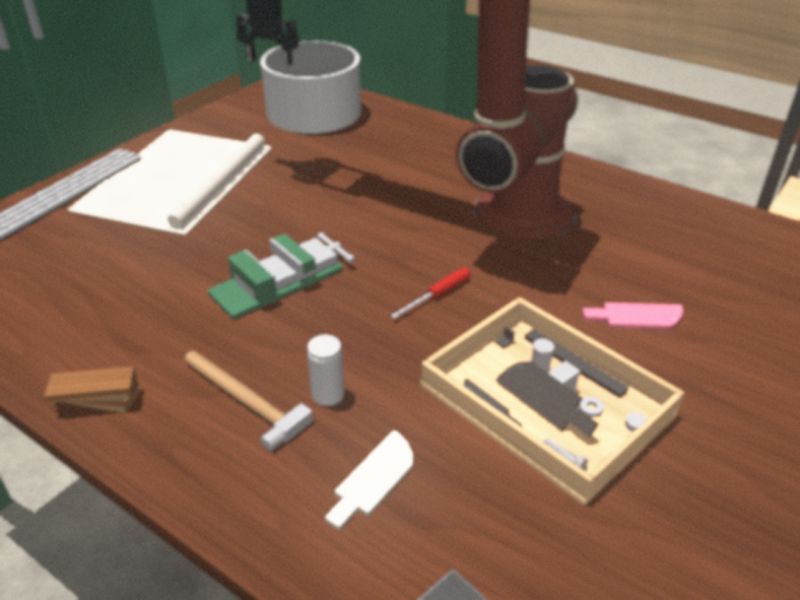

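Candidates for the target (top picture, 800x600): dark big cleaver leaning on the block (245,285), small dark blank (280,262), flat bar (248,342), pink cleaver (235,435) and white cleaver (311,160). By the description it is the big dark one at (245,285). The stub (262,315) is at the tip end and the washer (217,305) at the tang end.

```bash
cat > h.py <<'E'
import numpy as np,cv2,pickle
from scipy.spatial.transform import Rotation as Ro
def ray(f,u,v,wrist=False):
    K=f["mtx"];a=np.array([(u-K[0,2])/K[0,0],(v-K[1,2])/K[1,1]])
    if wrist:
        r=np.hypot(*a);d=np.array([*(a/r*np.sin(r)),np.cos(r)])
    else: d=np.array([*a,1.])
    R=np.array(f["R"]);return -R.T@f["t"],R.T@d
def plane(f,u,v,z,wrist=False):
    o,d=ray(f,u,v,wrist);return o+d*(z-o[2])/d[2]
def proj(f,X,wrist=False):
    c=np.atleast_2d(X)@np.array(f["R"]).T+f["t"];K=f["mtx"]
    if wrist:
        rr=np.hypot(c[:,0],c[:,1]);th=np.arctan2(rr,c[:,2]);a=c[:,:2]/rr[:,None]*th[:,None]
    else:a=c[:,:2]/c[:,2:]
    return a*K[0,0]+K[:2,2]
E
python3 - <<'E'
from h import *
d=pickle.load(open("f0.pkl","rb"));T=d["top"];s=512/800
for n,u,v,z in[("crTL",181,225,.055),("crTR",336,251,.055),("crBR",314,368,.055),("crBL",156,342,.055),("tang",200,275,.03),("tip",288,292,.03),("block",240,303,.055),("washer",217,305,.02),("stub",262,315,.07),
 ("fixjaw faceL",500,262,.0635),("fixjaw faceR",556,273,.0635),("slL",493,304,.0635),("slR",545,316,.0635),("bedback",510,340,.035),("slfrontL",496,287,.0635),("slfrontR",548,298,.0635)]:
    print(n,np.round(plane(T,u*s,v*s,z)[:2],3))
a=cv2.resize(T["frame"][135:245,95:220],(800,704),interpolation=cv2.INTER_CUBIC)[:560]
b=cv2.resize(T["frame"][140:235,295:365],(400,543),interpolation=cv2.INTER_CUBIC)
cv2.imwrite("pics/c1.png",cv2.resize(np.hstack([a[:543],b]),(800,362),interpolation=cv2.INTER_AREA))
E
```

```text
crTL [0.642 0.438]
crTR [0.584 0.115]
crBR [0.343 0.161]
crBL [0.399 0.486]
tang [0.539 0.406]
tip [0.501 0.219]
block [0.478 0.313]
washer [0.476 0.373]
stub [0.452 0.264]
fixjaw faceL [ 0.556 -0.222]
fixjaw faceR [ 0.532 -0.335]
slL [ 0.47  -0.205]
slR [ 0.445 -0.31 ]
bedback [ 0.397 -0.244]
slfrontL [ 0.505 -0.212]
slfrontR [ 0.481 -0.317]
```

View pics/c1.png

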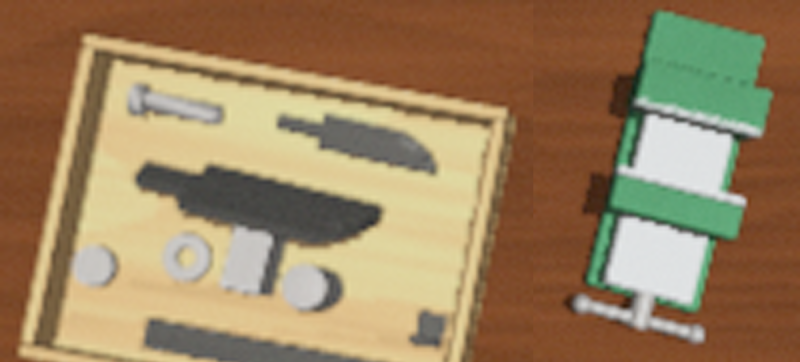

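Call:
{"method": "play_rows", "body": {"series": [[[0.034,0.034,0.01,0,0,6.6,1],[0.034,0.034,0.01,0,0,6.6,1],[0.034,0.034,0.01,0,0,6.6,1],[0.034,0.034,0.01,0,0,6.6,1],[0.034,0.034,0.01,0,0,6.6,1],[0.034,0.034,0.01,0,0,6.6,1],[0.034,0.034,0.01,0,0,6.6,1],[0.034,0.034,0.01,0,0,6.6,1],[0.034,0.034,0.01,0,0,6.6,1],[0.034,0.034,0.01,0,0,6.6,1]]]}}

```text
time: 1.15
tool_pos: [0.4785, -0.2679, 0.2919]
tool_rot: [-0.0, 0.772, 0.636, -0.0]
contact_force: [0.4, -0.7, 0.1]
gripper_width: 1.001
grasp_force: 0.0
```

Run:
```python
from plant import manip
import pickle;f=manip.grab_frame("wrist");pickle.dump(f,open("v1.pkl","wb"))
import cv2;cv2.imwrite("pics/v1.png",f["frame"])
```

Call:
{"method": "play_rows", "body": {"series": [[[0,0.045,0,0,0,0,0.4],[0,0.05,0,0,0,0,0.4],[0,0.05,0,0,0,0,0.4],[0,0.05,0,0,0,0,0.4],[0,0.05,0,0,0,0,0.4],[0,0.05,0,0,0,0,0.4],[0,0.05,0,0,0,0,0.4],[0,0.05,0,0,0,0,0.4],[0,0.05,0,0,0,0,0.4],[0,0.05,0,0,0,0,0.4]]]}}

```text
time: 2.2
tool_pos: [0.4769, 0.2273, 0.2915]
tool_rot: [0.0, 0.773, 0.634, 0.0]
contact_force: [0.8, -0.7, 0.6]
gripper_width: 0.401
grasp_force: 0.0
```

Run:
```python
from plant import manip
import pickle;f=manip.grab_frame("wrist");pickle.dump(f,open("c1.pkl","wb"))
import cv2,numpy as np;cv2.imwrite("pics/c1w.png",f["frame"])
a=cv2.imread("pics/v1.png")
cv2.imwrite("pics/both.png",np.vstack([cv2.resize(x,(800,600))[0:600] for x in[f["frame"]]]))
print(manip.state()["joint_pos"])
```

```text
[ 0.3130294  -0.21559627  1.7027588   0.00570348  1.65418406  0.50372429]
```

View pics/both.png

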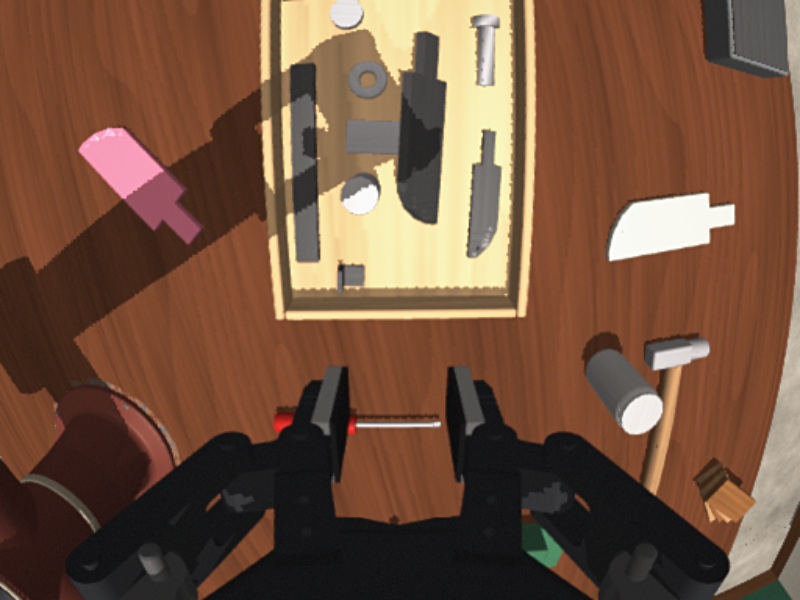

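View pics/v1.png

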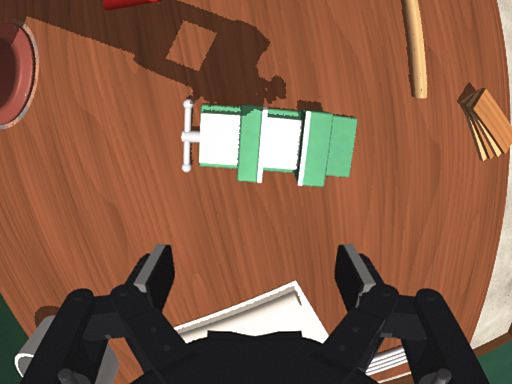

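The crate picture shows the target blank, with the tang end at (427,33), the spine on its right from (445,82) to (437,222) and the cutting edge on the left at about x=400. The block is at (372,137), the stub at (360,195) at the tip end, and the washer at (367,79). The vice picture shows the sliding jaw at (250,145), the fixed jaw at (315,148) and the handle at (187,135).

Run:
```python
from h import *
c=pickle.load(open("c1.pkl","rb"));v=pickle.load(open("v1.pkl","rb"))
a=c["frame"][10:160,210:330];b=v["frame"][90:200,180:280+90]
A=cv2.resize(a,(480,600),interpolation=cv2.INTER_CUBIC)
cv2.imwrite("pics/z.png",np.hstack([A[:, 0:420],cv2.resize(v["frame"][95:195,232:327],(380,400),interpolation=cv2.INTER_CUBIC).__class__((600,380,3),np.uint8)*0+0 if 0 else np.vstack([cv2.resize(v["frame"][95:195,232:327],(380,400),interpolation=cv2.INTER_CUBIC),np.zeros((200,380,3),np.uint8)])]))
from scipy.optimize import least_squares
uv=np.array([[427,33],[445,82],[436,222],[402,70],[398,188]])*.64
M=np.array([[.005,.099,.03],[.005,.057,0],[.005,-.085,.0],[.005,.057,.06],[.005,-.05,.06]])
def pts(p):
    return (Ro.from_euler("ZY",[p[2],-35],degrees=True)).apply(M)+[p[0],p[1],.0129]
r=least_squares(lambda p:(proj(c,pts(p),True)-uv).ravel(),[.52,.3,-11])
print(np.round(r.x,4),np.round(r.fun.reshape(-1,2),1).tolist())
for n,f,u,w,z in[("block top",c,372*.64,137*.64,.055),("washer",c,367*.64,79*.64,.02),("stub",c,362*.64,190*.64,.072),("barTop",c,316*.64,64*.64,.022),
 ("fixT",v,307,112,.0635),("fixB",v,301,185,.0635),("slT",v,266,108,.0635),("slB",v,260,182,.0635),("slbT",v,243,106,.0635),("slbB",v,238,180,.0635)]:
    print(n,np.round(plane(f,u,w,z,True)[:2],4))
```

```text
[  0.5295   0.3087 -13.8565] [[-0.3, -0.8], [-2.6, -1.4], [-1.9, 0.2], [2.7, -0.1], [1.6, 1.9]]
block top [0.4728 0.3191]
washer [0.4778 0.3767]
stub [0.4559 0.2756]
barTop [0.4333 0.4025]
fixT [ 0.5609 -0.2264]
fixB [ 0.5362 -0.3295]
slT [ 0.5061 -0.2111]
slB [ 0.4782 -0.3136]
slbT [ 0.4758 -0.2024]
slbB [ 0.4477 -0.3046]
```

View pics/z.png

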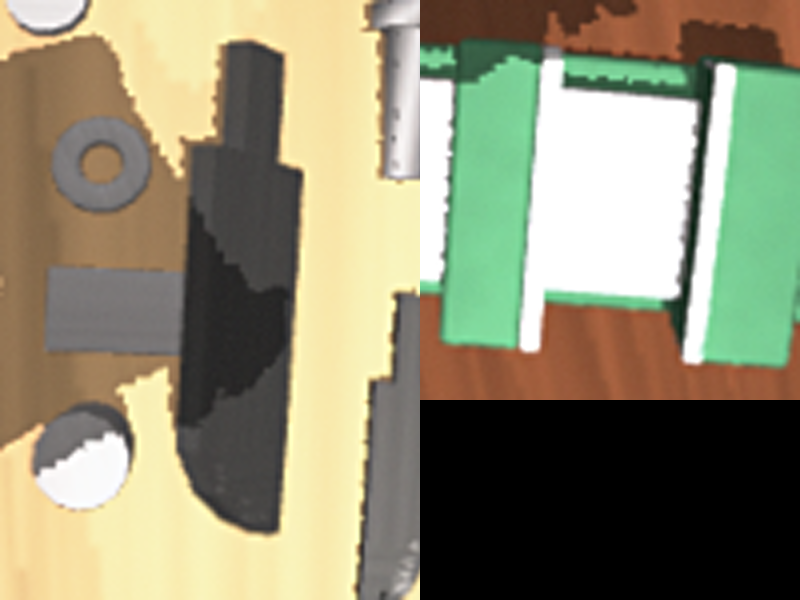

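Run:
```python
from h import *
c=pickle.load(open("c1.pkl","rb"));v=pickle.load(open("v1.pkl","rb"))
from scipy.optimize import least_squares
uv=np.array([[227,42],[283,50],[301,172],[278,532],[188,147],[180,435]])/4+[210,10]-.4
M=np.array([[-.005,.099,.042],[.005,.099,.018],[.005,.057,0],[.005,-.085,.0],[-.005,.057,.06],[-.005,-.05,.06]])
def pts(p,m=M):
    return (Ro.from_euler("ZY",[p[2],-p[3]],degrees=True)).apply(m)+[p[0],p[1],.0129]
for fixed in(1,0):
    g=lambda p:pts([*p[:3],35 if fixed else p[3]])
    r=least_squares(lambda p:(proj(c,g(p),True)-uv).ravel(),[.52,.3,-11,35][:3 if fixed else 4])
    print(np.round(r.x,4),np.round(r.fun.reshape(-1,2),1).tolist())
q=np.array([[305.5,110.5],[298,185],[267.75,108.75],[261.75,182.5]])
P=[plane(v,*x,.0635,True) for x in q];print(np.round(P,4))
for a,b in((0,1),(2,3)):
    d=P[a]-P[b];print("yaw",np.degrees(np.arctan2(-d[0],d[1])),"len",np.linalg.norm(d),"mid",(P[a]+P[b])/2)
for n,f,x,y,z in[("washer",c,100,162,.02),("blockc",c,115,310,.055),("stub",c,82,460,.072)]:
    print(n,plane(f,210+x/4,10+y/4,z,True))
```

```text
[  0.5337   0.3076 -14.1786] [[-0.4, -1.0], [0.3, 0.2], [0.4, -1.3], [0.5, -0.1], [0.6, -1.2], [-1.3, 3.2]]
[  0.5335   0.3077 -14.1714  34.6644] [[-0.4, -1.0], [0.3, 0.2], [0.3, -1.3], [0.4, -0.1], [0.7, -1.2], [-1.2, 3.2]]
[[ 0.5592 -0.2239  0.0635]
 [ 0.5319 -0.3287  0.0635]
 [ 0.5082 -0.2126  0.0635]
 [ 0.4806 -0.3148  0.0635]]
yaw -14.607587169309463 len 0.10824398893336915 mid [ 0.54550785 -0.27632055  0.0635    ]
yaw -15.133241155673469 len 0.10595899607208292 mid [ 0.49439742 -0.26370461  0.0635    ]
washer [0.47798947 0.37679788 0.02      ]
blockc [0.4737642  0.31920091 0.055     ]
stub [0.45333105 0.27141328 0.072     ]
```

Call:
{"method": "play_rows", "body": {"series": [[[0.001,0.02,-0.02,0,0,-2.9,0.35],[0.001,0.02,-0.02,-1.72,-6.78,0,0.35],[0.001,0.02,-0.02,-1.72,-6.78,0,0.35],[0.001,0.02,-0.02,-1.72,-6.78,0,0.35],[0.001,0.02,-0.02,-1.72,-6.78,0,0.35],[0.001,0.024,-0.02,-1.72,-6.78,0,0.35],[0,0,-0.03,0,0,0,0.35],[0,0,-0.03,0,0,0,0.35],[0,0,0,0,0,0,0.35]]]}}

```text
time: 3.15
tool_pos: [0.4801, 0.3469, 0.1052]
tool_rot: [0.237, 0.752, 0.588, 0.179]
contact_force: [-0.1, 0.1, -0.2]
gripper_width: 0.35
grasp_force: 0.0
```

Run:
```python
from plant import manip
from h import *
f=manip.grab_frame("wrist");pickle.dump(f,open("c2.pkl","wb"));s=manip.state()
R=Ro.from_quat(s["tool_rot"],scalar_first=True).as_matrix();p=s["tool_pos"]
print(p,R.round(3).tolist(),s["joint_pos"])
B=Ro.from_euler("ZY",[-14.2,-35],degrees=True);o=np.array([.5336,.3076,.0129])
print("tcp in blank",B.inv().apply(p-o),"tool axes in blank",(B.as_matrix().T@R).round(3).tolist())
im=f["frame"].copy()
for P in([[x,y,z] for x,y,z in[(.005,.057,0),(-.005,.057,.06),(.005,.057,.06),(-.005,-.05,.06),(.005,.099,.018),(-.005,.099,.042),(.005,-.085,0)]]):
    cv2.circle(im,tuple(proj(f,B.apply(P)+o,True)[0].round().astype(int).tolist()),2,(0,0,255),-1)
cv2.imwrite("pics/c2.png",cv2.resize(im,(800,600)))
```

```text
[0.48192654 0.34793403 0.10871877] [[0.245, 0.797, 0.552], [0.969, -0.198, -0.144], [-0.005, 0.571, -0.821]] [ 0.76147342 -0.12134713  2.02643096 -0.62183709  0.98489608  1.2931815 ]
tcp in blank [0.00581942 0.02642576 0.11289832] tool axes in blank [[-0.003, 1.0, -0.004], [1.0, 0.003, -0.004], [-0.004, -0.004, -1.0]]
```

View pics/c2.png

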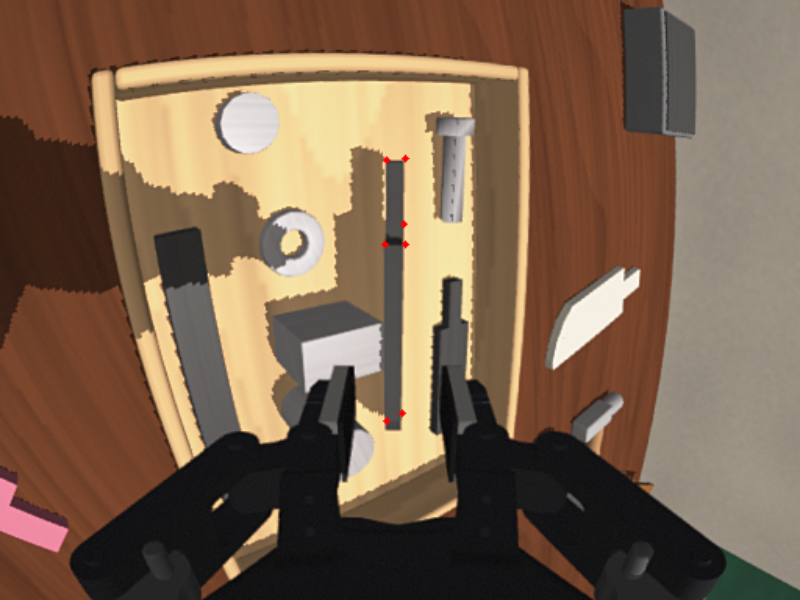

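The red dots (the fitted model) lie on the blade in the close view. The edge is centred between the fingers at about (393,340), and the room behind it at the tang side of the block is free.

Call:
{"method": "play_rows", "body": {"series": [[[0.008,-0.002,-0.012,0,0,0,0.35],[0.008,-0.002,-0.012,0,0,0,0.35],[0.008,-0.002,-0.012,0,0,0,0.35],[0,0,0,0,0,0,0.35],[0,0,0,0,0,0,0.35]]]}}

```text
time: 3.7
tool_pos: [0.5078, 0.3428, 0.0753]
tool_rot: [0.237, 0.753, 0.586, 0.184]
contact_force: [0.2, 0.9, 0.1]
gripper_width: 0.353
grasp_force: 0.0
```

```bash
cat > rel.py <<'E'
from plant import manip
from h import *
s=manip.state()
R=Ro.from_quat(s["tool_rot"],scalar_first=True);p=s["tool_pos"]
B=Ro.from_euler("ZY",[-14.2,-35],degrees=True);o=np.array([.5336,.3076,.0129])
t=B.inv().apply(p-o);print(p,"in blank",t,"to go",B.apply(np.array([0,.030,.032])-t),s["contact_force"],s["gripper_width"],s["grasp_force"])
E
python3 rel.py
```

```text
[0.5078167  0.34276345 0.07527608] in blank [0.00823645 0.02776421 0.07037991] to go [ 0.01534889 -0.00157761 -0.03616322] [0.20556898 0.86111296 0.14442869] 0.35262641845860426 0.0
```

Call:
{"method": "play_rows", "body": {"series": [[[-0.0065,0.0016,-0.0047,0,0,0,0.35],[0,0,0,0,0,0,0.35],[0.007,-0.001,-0.01,0,0,0,0.35],[0.007,-0.001,-0.01,0,0,0,0.35],[0.007,-0.001,-0.011,0,0,0,0.35],[0,0,0,0,0,0,0.35],[0,0,0,0,0,0,0.35]]]}}

```text
time: 4.4
tool_pos: [0.5219, 0.3413, 0.039]
tool_rot: [0.237, 0.753, 0.586, 0.184]
contact_force: [0.2, 0.2, -0.2]
gripper_width: 0.351
grasp_force: 0.0
```

```bash
python3 rel.py
```

```text
[0.52192596 0.34132729 0.03896732] in blank [-0.00109632  0.02983303  0.03258997] to go [ 0.00123963 -0.00014144  0.00014555] [ 0.18324166  0.17074102 -0.21200297] 0.3509081840920111 0.0
```

Closing.

Call:
{"method": "play_rows", "body": {"series": [[[0,0,0,0,0,0,0],[0,0,0,0,0,0,0],[0,0,0,0,0,0,0],[0,0,0,0,0,0,0],[0,0,0,0,0,0,0],[0,0,0,0,0,0,0]]]}}

```text
time: 5.0
tool_pos: [0.522, 0.342, 0.0401]
tool_rot: [0.237, 0.753, 0.586, 0.185]
contact_force: [0.1, 0.6, 0.3]
gripper_width: -0.001
grasp_force: 0.0
```

Run:
```python
from plant import manip
from h import *
f=manip.grab_frame("wrist");pickle.dump(f,open("c3.pkl","wb"));g=manip.grab_frame("scene");pickle.dump(g,open("s3.pkl","wb"))
print(manip.state()["gripper_width"])
a=cv2.resize(f["frame"],(450,338));b=cv2.resize(g["frame"][180:330,250:450],(450,338),interpolation=cv2.INTER_CUBIC)
cv2.imwrite("pics/c3.png",np.hstack([f["frame"][100:384,130:420],cv2.resize(g["frame"][190:320,270:420],(328,284),interpolation=cv2.INTER_CUBIC)]))
```

```text
-0.00334191630686334
```

View pics/c3.png

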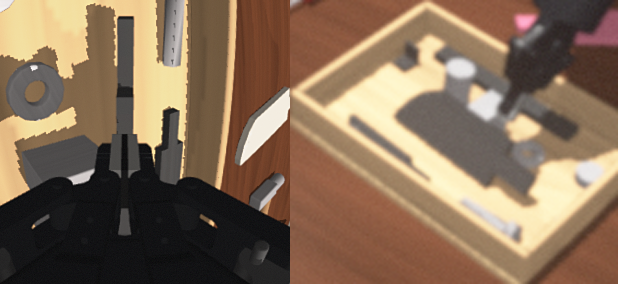

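The close view shows the blade strip running up between the two pads (about (125,145) to (125,215)), so it looks gripped. The opening and grip-force readings say otherwise, so I'll do a small lift and check the force.

Call:
{"method": "play_rows", "body": {"series": [[[-0.002,0.0005,0.003,0,0,0,0],[-0.003,0.0005,0.005,0,0,0,0],[-0.003,0.001,0.005,0,0,0,0],[0,0,0,0,0,0,0],[0,0,0,0,0,0,0]]]}}

```text
time: 5.6
tool_pos: [0.5141, 0.3443, 0.0536]
tool_rot: [0.237, 0.752, 0.586, 0.185]
contact_force: [-0.2, -0.2, 0.9]
gripper_width: -0.002
grasp_force: 0.0
```

Run:
```python
from plant import manip
from h import *
f=manip.grab_frame("wrist");pickle.dump(f,open("c4.pkl","wb"));g=manip.grab_frame("scene");pickle.dump(g,open("s4.pkl","wb"))
s=manip.state();print(s["tool_pos"],s["contact_force"],s["ft_torque"],s["gripper_width"],s["grasp_force"])
g0=pickle.load(open("s3.pkl","rb"))["frame"]
h=[cv2.resize(x[215:300,320:420],(400,340),interpolation=cv2.INTER_CUBIC) for x in(g0,g["frame"])]
w=cv2.resize(f["frame"][200:260,190:323],(800,360-100),interpolation=cv2.INTER_CUBIC)
cv2.imwrite("pics/c4.png",np.vstack([np.hstack(h),w]))
```

```text
[0.51392982 0.34390666 0.0529847 ] [ 0.07783051 -0.11706268  0.93104048] [ 0.07370611  0.29243123 -0.0325793 ] -0.0011532346094679682 0.0
```

View pics/c4.png

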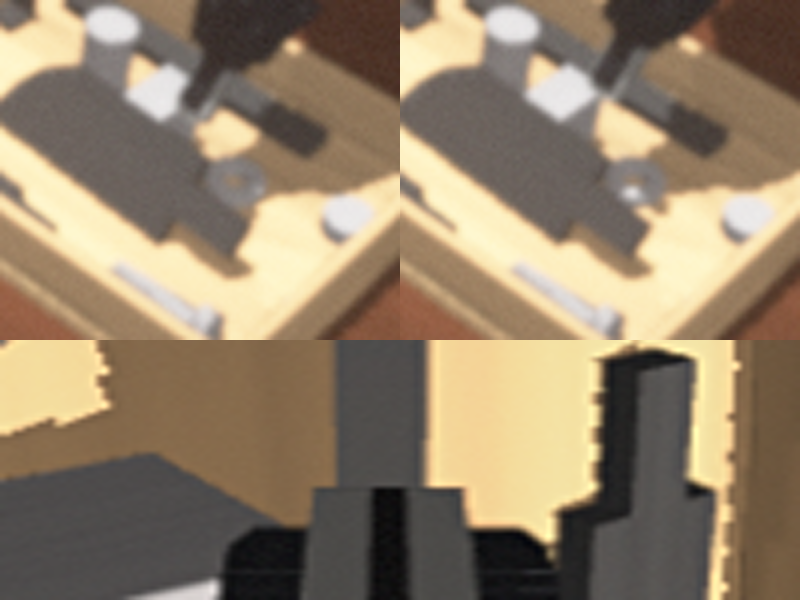

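Run:
```python
from h import *
B=Ro.from_euler("ZY",[-14.2,-35],degrees=True);o=np.array([.5336,.3076,.0129])
R=B.apply([0,0,1]) # away from tip along tool axis
s3=pickle.load(open("s3.pkl","rb"));s4=pickle.load(open("s4.pkl","rb"));c4=pickle.load(open("c4.pkl","rb"));c1=pickle.load(open("c1.pkl","rb"))
for f,p,w in((s3,[.522,.342,.040],0),(s4,[.514,.344,.053],0),(c4,[.514,.344,.053],1)):
    print([proj(f,np.array(p)+k*R,w)[0].round(1).tolist() for k in(0,.01,.02,.03)])
print("blank in s3",[proj(s3,B.apply(P)+o)[0].round(1).tolist() for P in([.005,.057,0],[.005,.057,.06],[-.005,.057,.06],[.005,.099,.018],[-.005,.099,.042],[.005,-.085,0],[-.005,-.05,.06])])
# triangulate the finger tip from s4 & c4
def tri(l):
    A=np.zeros((3,3));b=np.zeros(3)
    for f,u,v,w in l:
        q,d=ray(f,u,v,w);d/=np.linalg.norm(d);M=np.eye(3)-np.outer(d,d);A+=M;b+=M@q
    return np.linalg.solve(A,b)
print(tri([(s4,320+602/4,215+92/4,0),(c4,254.5,234.6,1)]))
T=pickle.load(open("f0.pkl","rb"))["scene"]
# tang end & shoulder triangulated scene-vs-wrist
for a,b in (((320+240/4,215+262/4),(210+283/4,10+50/4)),((320+165/4,215+240/4),(210+301/4,10+172/4))):
    print(tri([(s3,*a,0),(c1,*b,1)]))
```

```text
[[358.9, 256.6], [361.0, 253.2], [363.0, 249.7], [365.0, 246.2]]
[[361.9, 251.3], [363.9, 247.8], [366.0, 244.4], [368.0, 240.9]]
[[254.8, 220.3], [254.9, 226.8], [254.9, 234.0], [255.0, 241.9]]
blank in s3 [[359.6, 274.4], [371.9, 253.5], [373.8, 253.6], [377.2, 278.4], [384.1, 269.9], [317.0, 242.5], [340.3, 230.1]]
[0.43989332 0.51020833 0.19705921]
[0.551334   0.40907618 0.02582904]
[0.55023982 0.36247384 0.01361819]
```

Run:
```python
from plant import manip
from h import *
B=Ro.from_euler("ZY",[-14.2,-35],degrees=True);o=np.array([.5336,.3076,.0129])
L=lambda n:pickle.load(open(n,"rb"))
s4=L("s4.pkl");c4=L("c4.pkl");c1=L("c1.pkl");v1=L("v1.pkl");c2=L("c2.pkl")
def tri(l):
    A=np.zeros((3,3));b=np.zeros(3)
    for f,u,v,w in l:
        q,d=ray(f,u,v,w);d/=np.linalg.norm(d);M=np.eye(3)-np.outer(d,d);A+=M;b+=M@q
    return np.linalg.solve(A,b)
X=tri([(s4,370.5,238,0),(c4,254.5,234.6,1)]);print(X,"in blank",B.inv().apply(X-o), proj(s4,X),proj(c4,X,1))
# camera position in tool frame for each wrist frame, using stated poses
for f,p,q in((v1,[.4785,-.2679,.2919],[0,.772,.636,0]),(c1,[.4769,.2273,.2915],[0,.773,.634,0]),(c2,[.4819,.3479,.1087],[.237,.752,.588,.179]),(c4,[.5139,.3439,.053],[.237,.752,.586,.185])):
    R=Ro.from_quat(q,scalar_first=True);C=-np.array(f["R"]).T@f["t"]
    print(R.inv().apply(C-p).round(4))
f0=L("f0.pkl")["wrist"];R=Ro.from_quat([0,.99386,.1107,0],scalar_first=True);print(R.inv().apply(-np.array(f0["R"]).T@f0["t"]-[.1374,-.6092,.1908]).round(4))
# how tips' depth would project in c4
s=manip.state();R=Ro.from_quat(s["tool_rot"],scalar_first=True)
for z in(0,-.01,-.02,-.03,-.04):
    print(z,proj(c4,R.apply([.011,0,z])+s["tool_pos"],1).round(1),proj(c4,R.apply([-.011,0,z])+s["tool_pos"],1).round(1))
hs=cv2.resize(s4["frame"][205:265,340:400],(400,400),interpolation=cv2.INTER_CUBIC)
cv2.imwrite("pics/c5.png",np.hstack([hs,cv2.resize(c4["frame"][215:275,225:285],(400,400),interpolation=cv2.INTER_CUBIC)]))
```

```text
[0.4946239  0.35438321 0.08451924] in blank [0.00072647 0.03579264 0.08692226] [[371.30418505 239.19966357]] [[256.15727188 240.52723145]]
[ 0.084  -0.0002 -0.181 ]
[ 0.0841 -0.0002 -0.181 ]
[ 0.0827 -0.0042 -0.1793]
[ 0.0845 -0.0005 -0.1817]
[ 0.0832 -0.0009 -0.1808]
0 [[254.8 205.3]] [[254.8 234.9]]
-0.01 [[254.8 211.2]] [[254.8 241.9]]
-0.02 [[254.9 217.8]] [[254.9 249.6]]
-0.03 [[255.  225.1]] [[254.9 258. ]]
-0.04 [[255.  233.1]] [[255.  267.2]]
```

View pics/c5.png

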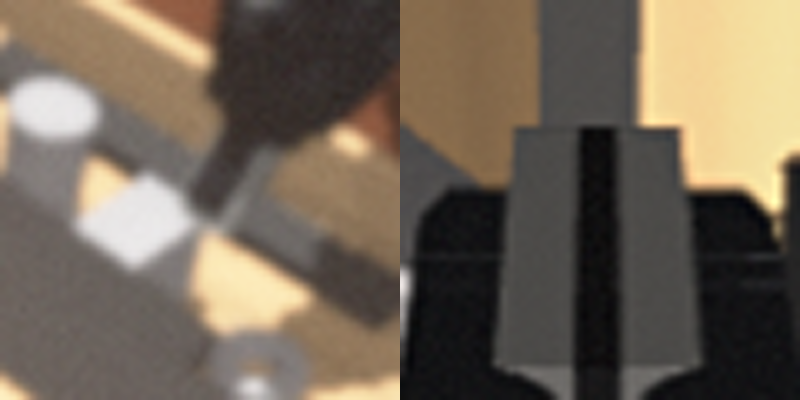

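The pictures show fingers that end about 41 mm short of the reported TCP. Fully open in v1 they triangulate to tool z = -54 mm, of which 13 mm is the stated swing. So the first grasp closed above the edge. I'll apply that offset, reopen and go deeper.

Call:
{"method": "play_rows", "body": {"series": [[[0,0,0,0,0,0,0.35],[0,0,0,0,0,0,0.35],[0,0,0,0,0,0,0.35]]]}}

```text
time: 6.0
tool_pos: [0.514, 0.3438, 0.0528]
tool_rot: [0.237, 0.753, 0.586, 0.184]
contact_force: [0.2, 0.3, 0.2]
gripper_width: 0.352
grasp_force: 0.0
```

```bash
sed -i 's/\.030,\.032/.030,-.008/' rel.py; python3 rel.py
```

```text
[0.51396524 0.34383472 0.05280594] in blank [1.55346035e-05 3.03110276e-02 4.87052740e-02] to go [ 0.03144239 -0.00827698 -0.04645915] [0.23782911 0.33757316 0.1858088 ] 0.35197069032973055 0.0
```

Call:
{"method": "play_rows", "body": {"series": [[[0.008,-0.002,-0.0115,0,0,0,0.35],[0.008,-0.002,-0.0115,0,0,0,0.35],[0,0,0,0,0,0,0.35],[0,0,0,0,0,0,0.35]]]}}

```text
time: 6.4
tool_pos: [0.5298, 0.3391, 0.0286]
tool_rot: [0.237, 0.753, 0.586, 0.183]
contact_force: [-0.6, 0.8, 0.1]
gripper_width: 0.35
grasp_force: 0.0
```

Call:
{"method": "play_rows", "body": {"series": [[[0.005,-0.0015,-0.008,0,0,0,0.35],[0.005,-0.0015,-0.007,0,0,0,0.35],[0.005,-0.001,-0.008,0,0,0,0.35],[0,0,0,0,0,0,0.35],[0,0,0,0,0,0,0.35]]]}}

```text
time: 6.9
tool_pos: [0.5449, 0.3356, 0.0064]
tool_rot: [0.237, 0.753, 0.586, 0.184]
contact_force: [-0.1, 0.7, 1.0]
gripper_width: 0.35
grasp_force: 0.0
```

```bash
python3 rel.py
```

```text
[0.54489993 0.33563878 0.00643409] in blank [-0.00036938  0.02995402 -0.00763477] to go [ 5.07698107e-04 -8.10380548e-05 -8.73063317e-05] [-0.08260003  0.74112578  0.96910142] 0.35024493255613326 0.0
```

No contact, which confirms the offset. Closing.

Call:
{"method": "play_rows", "body": {"series": [[[0,0,0,0,0,0,0],[0,0,0,0,0,0,0],[0,0,0,0,0,0,0],[0,0,0,0,0,0,0],[0,0,0,0,0,0,0]]]}}

```text
time: 7.4
tool_pos: [0.5451, 0.3362, 0.0075]
tool_rot: [0.237, 0.753, 0.586, 0.185]
contact_force: [-0.8, 0.6, 2.5]
gripper_width: 0.103
grasp_force: 61.0
```

Call:
{"method": "play_rows", "body": {"series": [[[-0.003,0.001,0.004,0,0,0,0],[-0.006,0.0015,0.009,0,0,0,0],[-0.01,0.0025,0.015,0,0,0,0],[-0.005,0,0.02,0,0,0,0],[0,0,0.03,0,0,0,0],[0,0,0.03,0,0,0,0],[0,0,0.03,0,0,0,0],[0,0,0.02,0,0,0,0],[0,0,0.01,0,0,0,0],[0,0,0,0,0,0,0]]]}}

```text
time: 8.4
tool_pos: [0.5206, 0.3413, 0.1758]
tool_rot: [0.237, 0.753, 0.586, 0.185]
contact_force: [0.2, 0.4, -6.9]
gripper_width: 0.111
grasp_force: 60.1
```

Call:
{"method": "play_rows", "body": {"series": [[[0,0,0,0.86,3.39,0,0],[0,0,0,1.29,5.09,0,0],[0,0,0.005,1.29,5.09,0,0],[0,0,0.005,1.29,5.09,0,0],[0,0,0.005,1.29,5.09,0,0],[0,0,0.005,1.29,5.09,0,0],[0,0,0,1.29,5.06,-0.6,0],[0,0,0,0,0,0,0],[0,0,0,0,0,0,0]]]}}

```text
time: 9.3
tool_pos: [0.5203, 0.3401, 0.1923]
tool_rot: [0.0, 0.792, 0.61, -0.002]
contact_force: [0.1, 0.4, -7.0]
gripper_width: 0.105
grasp_force: 59.8
```

Run:
```python
from plant import manip
from h import *
s=manip.state();R=Ro.from_quat(s["tool_rot"],scalar_first=True).as_matrix()
print(s["tool_pos"],R.round(3).tolist(),"yaw of tool y",np.degrees(np.arctan2(R[1,1],R[0,1])),s["contact_force"],s["ft_torque"],s["gripper_width"],s["grasp_force"],s["joint_pos"])
f=manip.grab_frame("wrist");g=manip.grab_frame("scene");t=manip.grab_frame("top");pickle.dump((f,g,t,s),open("l.pkl","wb"))
```

```text
[0.52028438 0.34010536 0.19230025] [[0.256, 0.967, -0.002], [0.967, -0.256, -0.003], [-0.004, -0.002, -1.0]] yaw of tool y -14.816514336653986 [ 0.06512795  0.4235951  -7.01290855] [ 0.30528479 -0.04197133  0.03739724] 0.10474728202140661 59.810830950737 [ 0.4601672   0.04717859  1.61762445 -0.00166839  1.48033025  0.71891502]
```

Run:
```python
from h import *
f,g,t,s=pickle.load(open("l.pkl","rb"))
R=Ro.from_quat(s["tool_rot"],scalar_first=True);p=s["tool_pos"]
def W(y,z): # blank coords -> world: tool x = blank y, tool z = -blank z
    return R.apply([y-.030,0,-(z+.008)])+p
for y,z in((.099,.042),(.099,.018),(.057,.06),(.057,.042)):print((y,z),proj(f,W(y,z),True).round(1),proj(g,W(y,z)).round(1))
h=cv2.cvtColor(f["frame"],cv2.COLOR_BGR2HSV)
for r in range(40,236,3):print(r,f["frame"][r,254].tolist(),end=" ")
print()
for y,z in((-.085,0),(-.05,.06),(.057,0)):print((y,z),proj(g,W(y,z)).round(1))
```

```text
(0.099, 0.042) [[254.5 125.2]] [[397.1 207.1]]
(0.099, 0.018) [[254.4 120. ]] [[395.  215.7]]
(0.057, 0.06) [[254.6 230.2]] [[382.6 190.7]]
(0.057, 0.042) [[254.5 213.3]] [[381.2 197.2]]
40 [49, 75, 129] 43 [45, 71, 125] 46 [47, 72, 124] 49 [18, 29, 57] 52 [148, 207, 247] 55 [167, 229, 249] 58 [142, 201, 246] 61 [48, 66, 82] 64 [90, 125, 157] 67 [88, 123, 154] 70 [89, 124, 155] 73 [88, 122, 155] 76 [88, 122, 154] 79 [87, 122, 155] 82 [89, 124, 155] 85 [88, 123, 156] 88 [88, 124, 156] 91 [86, 120, 152] 94 [84, 117, 148] 97 [83, 116, 147] 100 [80, 113, 140] 103 [82, 114, 143] 106 [82, 114, 143] 109 [80, 113, 142] 112 [80, 112, 142] 115 [82, 115, 144] 118 [80, 111, 140] 121 [79, 110, 135] 124 [32, 34, 33] 127 [43, 45, 48] 130 [49, 50, 51] 133 [46, 47, 49] 136 [47, 49, 51] 139 [48, 49, 51] 142 [49, 49, 50] 145 [48, 50, 50] 148 [48, 48, 49] 151 [47, 47, 47] 154 [48, 50, 50] 157 [48, 50, 51] 160 [48, 49, 50] 163 [48, 48, 49] 166 [47, 49, 50] 169 [46, 49, 48] 172 [47, 49, 49] 175 [47, 48, 51] 178 [47, 49, 50] 181 [46, 49, 49] 184 [46, 47, 50] 187 [49, 49, 52] 190 [47, 48, 50] 193 [48, 49, 52] 196 [49, 49, 50] 199 [47, 48, 49] 202 [48, 48, 50] 205 [49, 50, 52] 208 [46, 48, 49] 211 [47, 48, 49] 214 [35, 35, 37] 217 [33, 34, 37] 220 [36, 37, 36] 223 [34, 34, 35] 226 [34, 36, 37] 229 [37, 37, 37] 232 [48, 49, 49] 235 [47, 49, 49] 
(-0.085, 0) [[330.8 181.4]]
(-0.05, 0.06) [[344.9 167.7]]
(0.057, 0) [[378. 212.]]
```

Call:
{"method": "play_rows", "body": {"series": [[[0,-0.02,0,0,0,0,0],[0.002,-0.04,0,0,0,0,0],[0.002,-0.05,0,0,0,0,0],[0.002,-0.05,0,0,0,0,0],[0.002,-0.05,0,0,0,0,0],[0.002,-0.05,0,0,0,0,0],[0.002,-0.05,0,0,0,0,0],[0.002,-0.05,0,0,0,0,0],[0.002,-0.05,0,0,0,0,0],[0.002,-0.05,0,0,0,0,0]]]}}

```text
time: 10.45
tool_pos: [0.5378, -0.1206, 0.1952]
tool_rot: [0.001, 0.792, 0.61, -0.0]
contact_force: [1.1, 0.6, -6.1]
gripper_width: 0.102
grasp_force: 59.9
```

Call:
{"method": "play_rows", "body": {"series": [[[0,-0.05,0,0,0,0,0],[0,-0.04,0,0,0,0,0],[0,-0.02,0,0,0,0,0],[0,-0.0135,-0.01,0,0,0,0],[0,0,-0.02,0,0,0,0],[0,0,-0.03,0,0,0,0],[0,0,-0.02,0,0,0,0],[0,0,0,0,0,0,0],[0,0,0,0,0,0,0]]]}}

```text
time: 11.35
tool_pos: [0.5385, -0.2414, 0.1145]
tool_rot: [-0.0, 0.792, 0.611, -0.0]
contact_force: [0.8, 0.3, -6.5]
gripper_width: 0.105
grasp_force: 59.8
```

```bash
cat > vr.py <<'E'
from plant import manip
from h import *
s=manip.state();R=Ro.from_quat(s["tool_rot"],scalar_first=True);M=R.as_matrix();p=s["tool_pos"]
O=R.apply([-.030,0,.008])+p
V=Ro.from_euler("z",-14.8,degrees=True);vo=np.array([.5455,-.2763,.035])
print("tcp",p,"blank in vice",V.inv().apply(O-vo),"yaw",np.degrees(np.arctan2(M[1,1],M[0,1])),"tilt",M[:2,2],s["contact_force"],s["gripper_width"],s["grasp_force"],s["time"])
print("to go",V.apply([-.015,0,0])+vo-O)
E
python3 vr.py
python3 - <<'E'
from plant import manip
import pickle
pickle.dump([manip.grab_frame(n) for n in("wrist","scene","top")]+[manip.state()],open("m.pkl","wb"))
E
```

```text
tcp [ 0.53849275 -0.24136679  0.11451154] blank in vice [-0.01567059  0.00198248  0.07151833] yaw -14.728161869833563 tilt [-1.25462225e-03  9.60193205e-05] [ 0.84758319  0.26646794 -6.49217122] 0.10453821931387647 59.820109605789185 11.35
to go [ 0.00014193 -0.00208801 -0.07151833]
```

Call:
{"method": "play_rows", "body": {"series": [[[0,-0.002,-0.02,0,0,0,0],[0,0,-0.015,0,0,0,0],[0,0,-0.012,0,0,0,0],[0,0,-0.01,0,0,0,0],[0,0,-0.008,0,0,0,0],[0,0,0,0,0,0,0],[0,0,0,0,0,0,0]]]}}

```text
time: 12.2
tool_pos: [0.5391, -0.2444, 0.0501]
tool_rot: [0.0, 0.792, 0.61, -0.0]
contact_force: [1.1, 0.7, -6.1]
gripper_width: 0.106
grasp_force: 59.8
```

```bash
python3 vr.py
```

```text
tcp [ 0.53913429 -0.24436761  0.05013863] blank in vice [-0.01430469 -0.00075757  0.00715536] yaw -14.789360009111594 tilt [ 9.65025854e-06 -5.79049453e-04] [ 1.06863795  0.73871395 -6.09053469] 0.10579824319339674 59.82140600681305 12.2
to go [-0.00047873  0.00091005 -0.00715536]
```

Call:
{"method": "play_rows", "body": {"series": [[[0,0,-0.002,0,0,0,0],[0,0,-0.002,0,0,0,0],[0,0,-0.001,0,0,0,0],[0,0,0,0,0,0,0]]]}}

```text
time: 12.6
tool_pos: [0.5389, -0.2442, 0.0449]
tool_rot: [0.0, 0.792, 0.61, -0.0]
contact_force: [0.3, 0.1, -6.0]
gripper_width: 0.101
grasp_force: 59.9
```

Call:
{"method": "play_rows", "body": {"series": [[[0,0,-0.001,0,0,0,0],[0,0,0,0,0,0,0]]]}}

```text
time: 12.8
tool_pos: [0.5389, -0.2442, 0.0439]
tool_rot: [0.0, 0.792, 0.61, -0.0]
contact_force: [1.1, 0.5, -6.8]
gripper_width: 0.107
grasp_force: 59.9
```

Call:
{"method": "play_rows", "body": {"series": [[[0,0,-0.001,0,0,0,0],[0,0,0,0,0,0,0]]]}}

```text
time: 13.0
tool_pos: [0.5389, -0.2442, 0.0428]
tool_rot: [-0.0, 0.792, 0.61, -0.0]
contact_force: [0.4, 0.1, -6.7]
gripper_width: 0.104
grasp_force: 59.9
```

The helper had the 8 mm sign reversed, so the blade is still about 16 mm above the bed. I'll continue down.

Call:
{"method": "play_rows", "body": {"series": [[[0,0,-0.004,0,0,0,0],[0,0,-0.004,0,0,0,0],[0,0,-0.003,0,0,0,0],[0,0,-0.002,0,0,0,0],[0,0,0,0,0,0,0]]]}}

```text
time: 13.5
tool_pos: [0.5386, -0.244, 0.0293]
tool_rot: [-0.0, 0.792, 0.61, -0.0]
contact_force: [-0.6, 0.2, -6.8]
gripper_width: 0.102
grasp_force: 59.9
```

Call:
{"method": "play_rows", "body": {"series": [[[0,0,-0.001,0,0,0,0],[0,0,0,0,0,0,0]]]}}

```text
time: 13.7
tool_pos: [0.539, -0.2443, 0.0291]
tool_rot: [0.0, 0.792, 0.61, -0.0]
contact_force: [-0.5, 0.3, -7.2]
gripper_width: 0.105
grasp_force: 59.9
```

Call:
{"method": "play_rows", "body": {"series": [[[0,0,-0.001,0,0,0,0],[0,0,0,0,0,0,0]]]}}

```text
time: 13.9
tool_pos: [0.5393, -0.2444, 0.0288]
tool_rot: [0.0, 0.792, 0.61, -0.0]
contact_force: [-1.2, 1.5, -2.5]
gripper_width: 0.103
grasp_force: 60.3
```

Call:
{"method": "play_rows", "body": {"series": [[[0,0,-0.0007,0,0,0,0],[0,0,0,0,0,0,0]]]}}

```text
time: 14.1
tool_pos: [0.5394, -0.2444, 0.0288]
tool_rot: [0.0, 0.792, 0.61, -0.0]
contact_force: [-4.4, 3.7, 4.3]
gripper_width: 0.102
grasp_force: 61.6
```

Call:
{"method": "play_rows", "body": {"series": [[[0,0,0.0005,0,0,0,0.11],[0,0,0,0,0,0,0.14],[0,0,0,0,0,0,0.18],[0,0,0,0,0,0,0.25],[0,0,0,0,0,0,0.35],[0,0,0,0,0,0,0.35],[0,0,0,0,0,0,0.35],[0,0,0,0,0,0,0.35],[0,0,0,0,0,0,0.35]]]}}

```text
time: 15.0
tool_pos: [0.539, -0.2443, 0.0278]
tool_rot: [0.0, 0.792, 0.61, -0.0]
contact_force: [-0.1, -0.0, -1.3]
gripper_width: 0.352
grasp_force: 0.0
```

Run:
```python
from plant import manip
from h import *
f=manip.grab_frame("wrist");g=manip.grab_frame("scene");s=manip.state();pickle.dump((f,g,s),open("n.pkl","wb"))
R=Ro.from_quat(s["tool_rot"],scalar_first=True);p=s["tool_pos"];print(p,s["contact_force"],s["gripper_width"])
W=lambda x,y,z:proj(f,R.apply([y-.030,x,-(z+.008)])+p,True)[0].round(1)
for y,z in((.099,.042),(.057,.06),(.057,.042)):print((y,z),W(-.005,y,z),W(.005,y,z))
gr=cv2.cvtColor(f["frame"],cv2.COLOR_BGR2GRAY)
for r in(135,160,190,205,224,232):print(r,gr[r,236:276].tolist())
print("col",gr[110:240:2,254].tolist())
```

```text
[ 0.53896985 -0.2442463   0.02778168] [0.45973503 1.03374919 0.4352047 ] 0.34774359557013274
(0.099, 0.042) [243.1 125.2] [265.8 125.2]
(0.057, 0.06) [242.8 230.2] [266.3 230.1]
(0.057, 0.042) [244.1 213.3] [264.9 213.3]
135 [68, 65, 67, 64, 66, 66, 66, 64, 67, 74, 73, 74, 73, 73, 72, 73, 74, 73, 73, 72, 74, 73, 72, 72, 75, 73, 73, 74, 73, 75, 73, 70, 69, 68, 68, 67, 69, 68, 66, 66]
160 [71, 70, 72, 70, 68, 69, 68, 67, 69, 73, 73, 74, 72, 73, 73, 73, 72, 71, 72, 73, 73, 72, 74, 72, 73, 74, 73, 73, 73, 73, 73, 72, 70, 71, 69, 68, 69, 67, 69, 69]
190 [96, 98, 97, 97, 95, 97, 97, 96, 94, 81, 74, 72, 74, 73, 73, 73, 74, 73, 73, 74, 74, 72, 74, 73, 73, 75, 75, 75, 72, 75, 87, 96, 95, 97, 97, 95, 95, 96, 97, 97]
205 [122, 121, 120, 120, 121, 121, 119, 121, 117, 99, 73, 70, 72, 74, 72, 74, 74, 73, 73, 73, 72, 73, 73, 72, 73, 73, 73, 72, 71, 83, 109, 123, 121, 121, 121, 120, 120, 120, 122, 123]
224 [165, 165, 164, 163, 165, 167, 168, 172, 149, 63, 48, 53, 54, 55, 55, 54, 56, 55, 54, 56, 53, 55, 52, 55, 54, 54, 54, 54, 44, 71, 231, 255, 255, 255, 255, 255, 255, 179, 159, 167]
232 [254, 254, 255, 255, 255, 211, 153, 145, 106, 70, 71, 73, 73, 74, 72, 73, 74, 73, 73, 72, 75, 74, 73, 73, 73, 73, 74, 73, 70, 64, 127, 255, 255, 255, 255, 255, 255, 255, 255, 201]
col [71, 72, 72, 72, 71, 70, 60, 54, 55, 73, 74, 73, 74, 73, 75, 73, 73, 74, 72, 73, 74, 73, 73, 73, 71, 72, 71, 72, 74, 73, 73, 72, 73, 74, 74, 72, 72, 73, 73, 74, 73, 73, 73, 73, 73, 74, 73, 74, 72, 73, 72, 73, 60, 55, 54, 54, 56, 54, 55, 55, 55, 73, 72, 73, 72]
```

The blade stands free: the tang and edge columns (245–266) match the upright model. Going straight up, shutting the fingers, then moving behind the sliding jaw.

Call:
{"method": "play_rows", "body": {"series": [[[0,0,0.005,0,0,0,0.35],[0,0,0.01,0,0,0,0.35],[0,0,0.015,0,0,0,0.35],[0,0,0.02,0,0,0,0.35],[0,0,0.025,0,0,0,0.35],[-0.02,0,0.015,0,0,0,0],[-0.03,0,0,0,0,0,0],[-0.03,0,0,0,0,0,0],[-0.025,-0.001,0,0,0,0,0],[-0.01,0,0,0,0,0,0]]]}}

```text
time: 16.1
tool_pos: [0.4229, -0.2455, 0.1192]
tool_rot: [0.001, 0.793, 0.61, -0.0]
contact_force: [-0.6, 0.3, 0.1]
gripper_width: 0.001
grasp_force: 0.0
```

Call:
{"method": "play_rows", "body": {"series": [[[0,0,0,0,0,0,0],[0,0,-0.03,0,0,0,0],[0,0,-0.03,0,0,0,0],[0,0,-0.02,0,0,0,0],[0,0,-0.015,0,0,0,0],[0,0,-0.01,0,0,0,0],[0,0,0,0,0,0,0],[0,0,0,0,0,0,0]]]}}

```text
time: 16.9
tool_pos: [0.4248, -0.2456, 0.0135]
tool_rot: [0.001, 0.792, 0.61, -0.0]
contact_force: [0.4, 0.0, 0.7]
gripper_width: -0.003
grasp_force: 0.0
```

```bash
python3 vr.py
python3 - <<'E'
import sys;sys.path.insert(0,".")
from plant import manip
from h import *
f,g,s=pickle.load(open("n.pkl","rb"));g2=manip.grab_frame("scene")
V=Ro.from_euler("z",-14.8,degrees=True);vo=np.array([.5455,-.2763,.035])
for n,P in(("tip top",[-.015,-.05,.06]),("shoulder",[-.015,.057,.06]),("tang",[-.015,.099,.042])):
    u,v=proj(g2,V.apply(P)+vo)[0].round().astype(int);print(n,u,v,cv2.cvtColor(g2["frame"],cv2.COLOR_BGR2GRAY)[v-4:v+9:2,u-8:u+9:2].tolist())
E
```

```text
tcp [ 0.42484262 -0.24558965  0.01351837] blank in vice [-0.12447795 -0.03113605 -0.02945863] yaw -14.774133588414502 tilt [ 0.0007397  -0.00098766] [0.40195958 0.02491099 0.71956351] -0.0027983088467474454 0.0 16.9
to go [0.11379941 0.00213738 0.02945863]
tip top 161 149 [[96, 96, 95, 94, 94, 90, 89, 91, 91], [99, 95, 97, 94, 97, 93, 92, 89, 89], [100, 100, 94, 97, 99, 97, 95, 93, 89], [93, 95, 78, 72, 92, 99, 97, 96, 94], [92, 81, 63, 62, 70, 90, 99, 100, 91], [92, 79, 58, 60, 60, 65, 82, 98, 96], [94, 75, 63, 62, 58, 59, 62, 80, 95]]
shoulder 180 165 [[80, 94, 103, 114, 128, 167, 172, 138, 116], [61, 76, 94, 101, 110, 121, 160, 185, 157], [56, 59, 70, 84, 91, 109, 119, 152, 183], [58, 54, 56, 55, 84, 132, 117, 116, 141], [56, 54, 55, 56, 89, 170, 152, 120, 116], [87, 61, 56, 58, 80, 135, 176, 160, 123], [145, 91, 57, 57, 72, 94, 132, 177, 169]]
tang 189 176 [[93, 132, 175, 166, 125, 112, 96, 71, 68], [69, 92, 126, 173, 140, 111, 103, 84, 91], [56, 67, 86, 103, 105, 110, 107, 99, 91], [56, 56, 60, 65, 79, 101, 89, 80, 73], [61, 61, 58, 59, 76, 102, 75, 73, 72], [89, 91, 75, 60, 72, 97, 77, 69, 67], [86, 93, 103, 72, 68, 68, 61, 58, 53]]
```

Call:
{"method": "play_rows", "body": {"series": [[[0,0,-0.004,0,0,0,0],[0.0048,-0.0013,0,0,0,0,0],[0.0048,-0.0013,0,0,0,0,0],[0.0048,-0.0013,0,0,0,0,0],[0.0048,-0.0013,0,0,0,0,0],[0.0048,-0.0013,0,0,0,0,0],[0.0029,-0.0008,0,0,0,0,0],[0.0029,-0.0008,0,0,0,0,0],[0.0029,-0.0008,0,0,0,0,0],[0,0,0,0,0,0,0]]]}}

```text
time: 17.95
tool_pos: [0.457, -0.2542, 0.0087]
tool_rot: [0.0, 0.792, 0.61, -0.0]
contact_force: [-1.4, 1.5, 0.9]
gripper_width: 0.002
grasp_force: 1.1
```

Call:
{"method": "play_rows", "body": {"series": [[[0.0029,-0.0008,0,0,0,0,0],[0.0029,-0.0008,0,0,0,0,0],[0.0029,-0.0008,0,0,0,0,0],[0.0029,-0.0008,0,0,0,0,0],[0.0029,-0.0008,0,0,0,0,0]]]}}

```text
time: 18.45
tool_pos: [0.4712, -0.2581, 0.0086]
tool_rot: [-0.0, 0.792, 0.61, -0.0]
contact_force: [-4.6, 1.0, 1.3]
gripper_width: -0.001
grasp_force: 2.2
```

```bash
python3 vr.py
```

```text
tcp [ 0.47124615 -0.25808944  0.00860523] blank in vice [-0.07644035 -0.03136388 -0.03438562] yaw -14.78932164798353 tilt [-0.00053392 -0.00017447] [-4.57620345  0.96567642  1.3008579 ] -0.0006383028170521539 2.2406579134985805 18.45
to go [0.06741374 0.01462865 0.03438562]
```

Call:
{"method": "play_rows", "body": {"series": [[[0.0029,-0.0008,0,0,0,0,0],[0.0029,-0.0008,0,0,0,0,0],[0.0019,-0.0005,0,0,0,0,0],[0.0019,-0.0005,0,0,0,0,0],[0.0019,-0.0005,0,0,0,0,0],[0.0019,-0.0005,0,0,0,0,0]]]}}

```text
time: 19.05
tool_pos: [0.4836, -0.2615, 0.0086]
tool_rot: [-0.001, 0.792, 0.61, -0.001]
contact_force: [-7.2, 1.1, 2.9]
gripper_width: -0.002
grasp_force: 3.9
```

Call:
{"method": "play_rows", "body": {"series": [[[0.0019,-0.0005,0,0,0,0,0],[0.001,-0.0003,0,0,0,0,0],[0.001,-0.0003,0,0,0,0,0]]]}}

```text
time: 19.35
tool_pos: [0.4875, -0.2625, 0.0086]
tool_rot: [-0.001, 0.792, 0.61, -0.001]
contact_force: [-6.8, 1.2, 2.8]
gripper_width: -0.001
grasp_force: 3.8
```

Call:
{"method": "play_rows", "body": {"series": [[[0.001,-0.0003,0,0,0,0,0],[0.001,-0.0003,0,0,0,0,0]]]}}

```text
time: 19.55
tool_pos: [0.4879, -0.2626, 0.0085]
tool_rot: [-0.003, 0.792, 0.61, -0.002]
contact_force: [-15.9, 4.2, 9.6]
gripper_width: 0.0
grasp_force: 8.3
```

Call:
{"method": "play_rows", "body": {"series": [[[0.001,-0.0003,0,0,0,0,0],[0,0,0,0,0,0,0]]]}}

```text
time: 19.75
tool_pos: [0.4878, -0.2625, 0.0085]
tool_rot: [-0.004, 0.792, 0.61, -0.003]
contact_force: [-17.5, 3.9, 11.6]
gripper_width: -0.002
grasp_force: 9.3
```

Call:
{"method": "play_rows", "body": {"series": [[[-0.003,0.0008,0,0,0,0,0],[-0.0048,0.0013,0,0,0,0,0],[-0.0096,0.0026,0,0,0,0,0],[-0.0192,0.0052,0,0,0,0,0],[0,0,0.03,0,0,0,0],[0,0,0.04,0,0,0,0],[-0.02,0.04,0.05,0,0,0,0],[-0.02,0.04,0.05,0,0,0,0],[0,0,0.03,0,0,0,0],[0,0,0,0,0,0,0]]]}}

```text
time: 20.75
tool_pos: [0.4279, -0.1954, 0.1898]
tool_rot: [0.006, 0.792, 0.611, 0.002]
contact_force: [0.5, 0.1, 0.5]
gripper_width: -0.001
grasp_force: 0.0
```

Run:
```python
from plant import manip
from h import *
g=manip.grab_frame("scene");t=manip.grab_frame("top");w=manip.grab_frame("wrist");pickle.dump((g,t,w),open("e.pkl","wb"))
V=Ro.from_euler("z",-14.8,degrees=True);vo=np.array([.5455,-.2763,.035])
# rectify the plane at jaw-top height (z=28.5 mm) and blade-top (60 mm), 1 mm/px, x_v -0.1..0.02, y_v -0.07..0.11
for n,f in(("scene",g),("top",t),("wrist",w)):
    for z in(.0285,.06):
        print(n,z)
        for y in(-.052,-.03,0,.03,.0525):
            row=[]
            for x in np.arange(-.066,.022,.003):
                u,v=proj(f,V.apply([x,y,z])+vo,n=="wrist")[0]
                ok=0<=u<511 and 0<=v<383
                row.append(int(cv2.getRectSubPix(f["frame"],(1,1),(u,v))[0,0][1]) if ok else -1)
            print(y,row)
```

```text
scene 0.0285
-0.052 [81, 82, 85, 84, 82, 84, 86, 90, 96, 105, 109, 108, 102, 100, 100, 89, 77, 66, 61, 60, 64, 75, 92, 103, 108, 106, 106, 107, 107, 106]
-0.03 [80, 80, 82, 84, 82, 81, 86, 101, 120, 136, 144, 142, 131, 119, 105, 95, 80, 67, 61, 60, 63, 78, 114, 149, 159, 158, 152, 150, 150, 148]
0 [145, 146, 145, 144, 145, 147, 146, 137, 135, 138, 143, 140, 133, 120, 104, 92, 80, 68, 61, 57, 64, 75, 107, 138, 152, 152, 148, 146, 145, 146]
0.03 [223, 224, 223, 223, 224, 222, 219, 209, 191, 170, 154, 150, 145, 139, 127, 103, 75, 58, 57, 58, 62, 73, 105, 144, 165, 162, 151, 146, 146, 146]
0.0525 [221, 220, 221, 221, 221, 220, 218, 212, 192, 162, 148, 141, 138, 140, 140, 137, 133, 121, 109, 94, 82, 75, 90, 129, 152, 157, 148, 140, 140, 140]
scene 0.06
-0.052 [81, 82, 80, 80, 83, 84, 82, 81, 79, 81, 84, 82, 82, 83, 84, 85, 82, 83, 85, 88, 90, 89, 85, 81, 81, 85, 84, 83, 84, 83]
-0.03 [82, 82, 83, 82, 80, 80, 80, 79, 79, 80, 82, 83, 82, 82, 83, 84, 81, 84, 88, 92, 95, 98, 91, 77, 68, 61, 61, 59, 59, 64]
0 [81, 82, 80, 78, 79, 81, 81, 80, 82, 83, 81, 83, 82, 84, 93, 115, 130, 140, 141, 132,
[... 2554 characters left out ...]
92, 96, 102, 97, 96, 97, 61, 40, 42, 43, 42, 39, 64, 120, 118, 113, 100, 100, 102, 96, 88, 94, 97, 104]
-0.03 [99, 99, 95, 74, 196, 214, 214, 212, 208, 208, 207, 207, 180, 250, 104, 40, 42, 40, 43, 141, 138, 137, 188, 199, 197, 199, 199, 199, 185, 97]
0 [255, 165, 59, 65, 187, 213, 212, 211, 211, 206, 202, 204, 155, 255, 119, 40, 44, 41, 41, 139, 139, 137, 182, 198, 196, 196, 196, 195, 189, 200]
0.03 [255, 197, 56, 61, 177, 220, 214, 208, 208, 205, 204, 204, 134, 255, 135, 38, 43, 43, 38, 141, 140, 137, 174, 201, 199, 197, 195, 196, 193, 198]
0.0525 [255, 177, 58, 59, 176, 223, 220, 219, 212, 212, 209, 207, 169, 255, 146, 41, 43, 42, 40, 131, 140, 138, 162, 202, 202, 200, 198, 197, 195, 202]
```

The wrist profile shows the blade's top edge at x -10.5 to -0.5 mm, the same all along the jaws. The sliding jaw's face is at about -11 mm, so the blade is upright, aligned and snug. Handing in.

```bash
python3 -c "
from plant import manip
print(manip.job_done())"
```

```text
the job is handed in; nothing more can be done
None
```

The big cleaver blank stands on its spine, edge up, between the vice jaws. The sliding jaw was pushed against it until the force reached about 18 N, and the job is handed in at about 21 s; no verdict came back.

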